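# Make up two stub axles

## Robot

A 6-joint arm with a two-finger parallel gripper is mounted at the origin on the work surface. World frame = base frame: x ahead of the robot, y to its left, z up, the work surface at z = 0. Lengths are in m, angles in degrees, forces in N, time in s.
With the tool pointing down it reaches from about 0.325 to 0.85 m from the base axis. Payload 15.5 kg.
Tool frame: the origin (TCP) lies midway between the tips of the shut fingers; the grasp point (between the pads) lies 19 mm behind it; z points along the fingers, y is the line along which they close (so a half turn about z gives the same grasp; the last joint's range is limited). The gripper opens to 91 mm and grips with 3 to 60 N. Pads are 32 mm wide; open, the fingers measure 118 mm over their backs; the gripper's body (76 mm by 178 mm) begins 60 mm behind the grasp point.
Start: joints at [-75.831, 28.281, 77.091, -0, 74.628, -5.472], TCP at [0.21, -0.589, 0.214] pointing down, gripper open.
Joint ranges: [-166.48, 166.48], [-47.26, 123.95], [12.59, 153.08], [-70.14, 250.14], [6.76, 159.57], [-176.63, 176.63]. Speed limits (degrees/s): [108.29, 108.29, 147.25, 172.46, 172.46, 172.46].

## Interface

Orientations are given as a 3x3 rotation matrix whose columns are the frame's x, y, z axes.
In Python, from bench import ctrl gives the robot as it stands. The module is installed in compiled form; this text tells all that it offers. Calls block until the motion is done:
- ctrl.goto(position, orientation): joint-space move of the TCP to a pose.
- ctrl.move_l(position, vel=0.15, ori=None, contact_N=None): straight line of the TCP; ori=None keeps the orientation; vel is the mean speed in m/s. With contact_N (N) it stops when the force on the tool has changed by that much, and returns True; else False.
- ctrl.movej(angles): joint-space move.
- ctrl.command_gripper(opening): opening from 0.0 (shut) to 1.0 (fully open); the grip force is fixed at half the most; returns when the fingers have stopped.
- ctrl.sleep(seconds).
- ctrl.ik(position, orientation): joint angles nearest the present ones, or None.
- ctrl.read_camera(name): name is "scene" or "top"; returns the picture (420x560x3 uint8, blue, green, red); there is no depth.
- ctrl.camera_params(name): a dict with "fx", "fy", "cx", "cy" (pixels), "pose" (4x4, takes a point from camera to world coordinates). Camera axes: x right, y up, looking along -z (the intrinsics and any distortion apply to the point x, -y, -z); pixel columns grow to the right and rows downward; lengths in m; the calibration is good to about 2 mm. A picture is of the moment at which its call begins. camera_params takes no time and is no camera call.
A pose or a line that the arm cannot do raises ctrl.MotionError and nothing moves.
- ctrl.sign_off(): hands the job in; it is judged then, once.
Readings, each from a call of its own:
- ctrl.current_t(): time.
- ctrl.current_q(): joint angles.
- ctrl.current_dq(): joint speeds.
- ctrl.current_effort(): joint torques, N m.
- ctrl.current_tool_pos(): TCP position.
- ctrl.current_eef_rot(): TCP orientation.
- ctrl.current_contact_force(): force on the tool from outside, world axes, zero at the start.
- ctrl.current_wrist_torque(): the same for the moment, N m.
- ctrl.current_grip_width(): opening from 0.0 (shut) to 1.0 (fully open).
- ctrl.current_grasp_force(): force on a finger pad.
Only numpy, scipy, OpenCV 4.12 (cv2) and the standard library are available. Lean on these libraries where they do the work, as an engineer would, in place of code of your own. Each camera call takes 0.05 s, during which the arm holds its last target. There are 200 camera calls.

## Task

Make up the two stub axles on the bench. On the axle with the square base put the flanged wheel first, flange down, then the plain long sleeve on top of it; on the shorter axle with the round base put the flat spacer ring first, then the belt pulley on top of it with its hub up. Each part must sit fully home, and the tin, the wrench and the tape roll stay where they are.

Things in the scene. Friction and masses are not known exactly. Their poses are not given: they have to be found in the camera images.
- square_stand: Target, fixed to the bench: green square base plate 110 x 110 mm, 12 mm thick, with a bare upright steel axle of diameter 18 mm at its centre, rising 70 mm above the plate (top at 82 mm; the last 12 mm taper to diameter 8 mm). Origin: centre of the plate's underside, on the axle's axis, at bench level; z up; x and y parallel to the plate's edges.
- round_stand: Target, fixed to the bench: green round base, diameter 110 mm, 12 mm thick, with a bare upright steel axle of diameter 18 mm at its centre, rising 50 mm above the base (top at 62 mm; the last 12 mm taper to diameter 8 mm). Origin: centre of the base's underside, on the axle's axis, at bench level; z up.
- wheel: Loose cream nylon flanged wheel, 42 mm high, about 0.25 kg, standing flange down: from the bottom a flange of diameter 84 mm (8 mm high), a tread of diameter 60 mm (20 mm high) and a hub boss of diameter 40 mm (the top 14 mm). Bore 24 mm right through. Origin: centre of the underside (flange face); z up along the bore.
- sleeve: Loose plain steel sleeve (tube), standing on end: outer diameter 36 mm, bore 24 mm, 45 mm high, about 0.2 kg. Origin: centre of the underside; z up along the bore.
- spacer: Loose flat steel spacer ring: outer diameter 54 mm, bore 24 mm, 16 mm high, about 0.2 kg, lying flat. Origin: centre of the underside; z up along the bore.
- pulley: Loose grey iron belt pulley, 38 mm high, about 0.4 kg, standing hub up: a grooved rim of diameter 70 mm (the lower 24 mm; groove diameter 58 mm) and above it a hub of diameter 36 mm (the top 14 mm). Bore 24 mm right through. Origin: centre of the underside (rim face); z up along the bore.
- tin: Bystander: closed upright tin with a paper label, diameter 72 mm, 110 mm high, loose, at the left of the work. Origin: centre of the underside.
- wrench: Bystander: steel wrench 200 mm long lying flat on the bench at the right of the work, loose. Origin: on its underside near the middle, x along its length.
- tape: Bystander: black roll of tape (ring), outer diameter 96 mm, inner diameter 76 mm, 50 mm high, lying flat at the left of the work, nearer the robot than the tin, loose. Origin: centre of the underside.
Things that resemble listed ones, but are neither listed nor needed, are in the scene too. What is shaped like the round_stand but orange is not meant. What is shaped like the spacer but blue is not meant.

How it is judged:
By the outcome, as a careful person would: the job done as asked, in the order asked, and still so for the second after the job is handed in, with the robot touching nothing.
It also fails if it takes over 83 s, if anything falls off the work surface, if the arm or the gripper's body presses on something with over 40 N, if the wrist force passes 120 N, or if a joint passes its speed limit or range.

## Working session

There is one attempt and no reset: what is moved stays moved. The work goes in short steps, each a Python script; the robot and the scene stay as the last script left them, time stands still between calls to the robot, and variables do not carry over. Pictures are saved under pics/ and viewed, at most 14 in all, crops included, and the job is handed in when it is done.

```bash
mkdir -p pics
python3 - <<'E'
from bench import ctrl
import cv2
for n in("scene","top"):
    cv2.imwrite(f"pics/{n}0.png",ctrl.read_camera(n)); print(n,ctrl.camera_params(n))
print(ctrl.current_t(),ctrl.current_eef_rot())
E
```

```text
scene {'fx': 445.53525509607505, 'fy': 445.53525509607505, 'cx': 283.2467171865472, 'cy': 210.97358515770833, 'pose': array([[-0.80173579, -0.48996612,  0.3422761 ,  0.86962797],
       [ 0.59750332, -0.64318674,  0.47885343,  0.51784779],
       [-0.01447451,  0.58842504,  0.80842221,  0.90786635],
       [ 0.        ,  0.        ,  0.        ,  1.        ]])}
top {'fx': 533.1721697820087, 'fy': 533.1721697820087, 'cx': 275.8603914836646, 'cy': 213.53380494706212, 'pose': array([[ 0.01039185,  0.99363867, -0.11213477,  0.33625647],
       [-0.99980707,  0.01219415,  0.01539879,  0.02475269],
       [ 0.01666822,  0.11195311,  0.99357369,  1.66190543],
       [ 0.        ,  0.        ,  0.        ,  1.        ]])}
0.1 [[ 9.41817586e-01  3.36124317e-01 -2.77753775e-04]
 [ 3.36124420e-01 -9.41817010e-01  1.04626880e-03]
 [ 9.00831546e-05 -1.07875418e-03 -9.99999414e-01]]
```

View pics/top0.png

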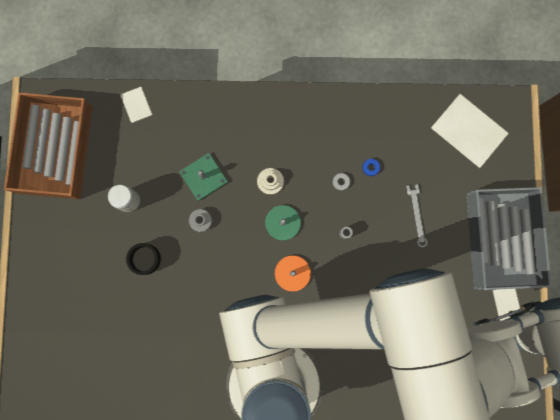

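View pics/scene0.png

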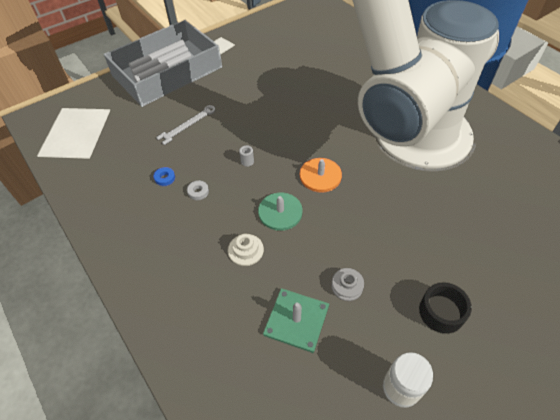

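```bash
cat > vis.py <<'E'
import numpy as np, cv2
from bench import ctrl
from scipy.optimize import minimize
P={n:ctrl.camera_params(n) for n in("scene","top")}
def proj(n,X):
    p=P[n]; c=(np.asarray(X)-p["pose"][:3,3])@p["pose"][:3,:3]
    return np.c_[p["cx"]+p["fx"]*c[:,0]/-c[:,2], p["cy"]-p["fy"]*c[:,1]/-c[:,2]]
def unproj(n,u,v,z):
    p=P[n]; d=p["pose"][:3,:3]@[(u-p["cx"])/p["fx"],-(v-p["cy"])/p["fy"],-1]
    o=p["pose"][:3,3]; return (o+d*(z-o[2])/d[2])[:2]
a=np.linspace(0,2*np.pi,120,endpoint=False)
def circ(r,z): return np.c_[r*np.cos(a),r*np.sin(a),0*a+z]
def square(yaw):
    t=np.linspace(-.055,.055,30); o=0*t+.055; s=np.r_[np.c_[t,o],np.c_[t,-o],np.c_[o,t],np.c_[-o,t]]
    c,s_=np.cos(yaw),np.sin(yaw); return np.c_[s@[[c,s_],[-s_,c]],np.full(len(s),.012)]
M={"wheel":[(.042,.008),(.030,.028),(.020,.042),(.012,.042)],
   "sleeve":[(.018,.045),(.012,.045)],"spacer":[(.027,.016),(.012,.016)],
   "pulley":[(.035,.024),(.018,.038),(.012,.038)],
   "round":[(.055,.012)],"square":None}
def pts(k,p):
    q=square(p[2]) if k=="square" else np.vstack([circ(*c) for c in M[k]])
    return q+[p[0],p[1],0]
def grad(im):
    im=cv2.GaussianBlur(im.astype(np.float32),(0,0),.9)
    g=np.sqrt(sum(cv2.Sobel(im,cv2.CV_32F,*d,ksize=3)**2 for d in((1,0),(0,1))).max(2))
    return np.minimum(g,150)
def fit(k,ims,p0,cams=("scene","top"),rad=.012):
    G={n:grad(ims[n]) for n in cams}
    def cost(p):
        s=0
        for n in cams:
            uv=proj(n,pts(k,p)).astype(np.float32)
            s-=cv2.remap(G[n],uv[:,:1],uv[:,1:],cv2.INTER_LINEAR).mean()
        return s
    yaws=np.radians(np.arange(0,90,3)) if k=="square" else [0]
    g=np.arange(-rad,rad+1e-4,.002)
    b=min(([p0[0]+i,p0[1]+j]+([y] if k=="square" else []) for i in g for j in g for y in yaws),key=cost)
    r=minimize(cost,b,method="Nelder-Mead",options=dict(initial_simplex=[b]+[np.array(b)+.002*e for e in np.eye(len(b))]))
    return r.x
E
cat > loc.py <<'E'
from vis import *
ims={n:cv2.imread(f"pics/{n}0.png") for n in P}
C={"wheel":(270,180,.042),"sleeve":(346,231,.045),"spacer":(341,181,.016),"pulley":(200,217,.038),"round":(283,222,.012),"square":(205,177,.012)}
S={n:[] for n in P}
for k,(u,v,z) in C.items():
    p0=unproj("top",u,v,z); r=fit(k,ims,p0)
    print(k,r.round(4),[fit(k,ims,r[:2],(n,),.006).round(4)[:2] for n in P])
    for n in P:
        c=proj(n,[[r[0],r[1],.02]])[0].astype(int)-24; f=5
        im=cv2.resize(ims[n][c[1]:c[1]+48,c[0]:c[0]+48],None,fx=f,fy=f,interpolation=cv2.INTER_CUBIC)
        for q in (proj(n,pts(k,r))-c+.5)*f: cv2.circle(im,tuple(int(t) for t in q),0,(0,0,255),-1)
        if k in("round","square"):
            h=.062 if k=="round" else .082
            for q in (proj(n,circ(.004,h)+[r[0],r[1],0])-c+.5)*f: cv2.circle(im,tuple(int(t) for t in q),0,(255,0,255),-1)
        S[n].append(im)
for n in P: cv2.imwrite(f"pics/{n}1.png",np.vstack([np.hstack(S[n][:3]),np.hstack(S[n][3:])]))
E
python3 loc.py
```

```text
wheel [0.6241 0.0187] [array([0.6242, 0.019 ]), array([0.6299, 0.0192])]
sleeve [ 0.4642 -0.2146] [array([ 0.4598, -0.22  ]), array([ 0.4643, -0.2144])]
spacer [ 0.6253 -0.2018] [array([ 0.6248, -0.2013]), array([ 0.6263, -0.2031])]
pulley [0.4973 0.2344] [array([0.497 , 0.2348]), array([0.4982, 0.2337])]
round [ 0.4948 -0.021 ] [array([ 0.4941, -0.0209]), array([ 0.4953, -0.0215])]
square [0.636  0.229  0.5855] [array([0.6354, 0.229 ]), array([0.6377, 0.2296])]
```

View pics/top1.png

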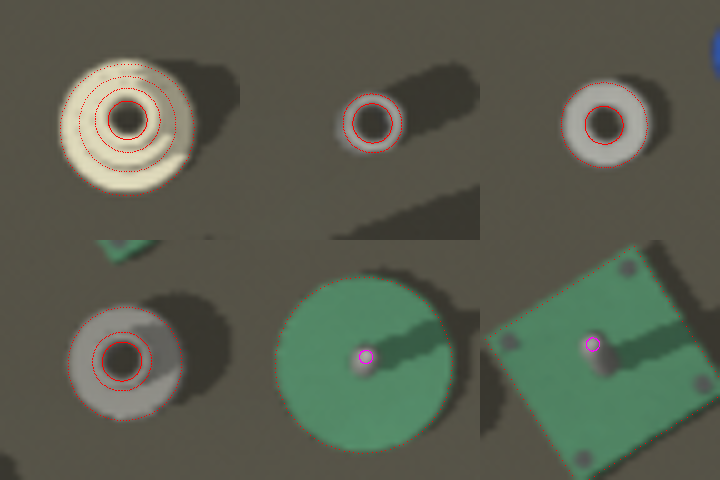

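View pics/scene1.png

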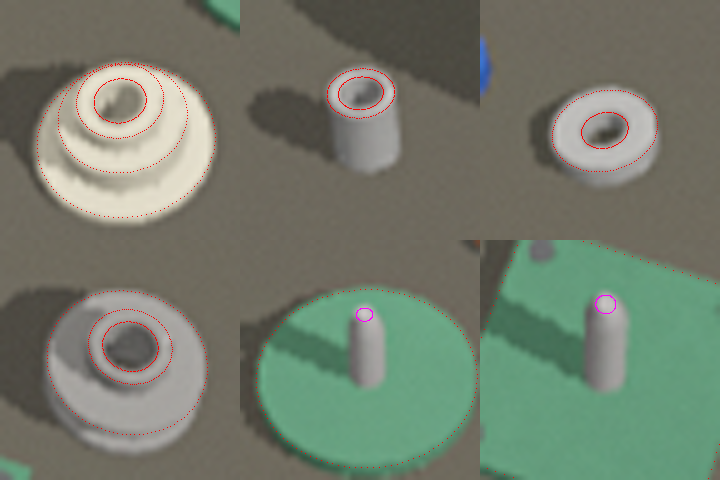

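```bash
cat > rob.py <<'E'
import numpy as np
from bench import ctrl
POS=dict(wheel=(.6245,.0190),sleeve=(.4645,-.2146),spacer=(.6255,-.2020),pulley=(.4975,.2343),round=(.4947,-.0211),square=(.6364,.2292))
def ori(t,p):
    c=[]
    for s in(0,180):
        a=np.radians(t+s); y=np.array([np.cos(a),np.sin(a),0]); z=np.array([0,0,-1.])
        R=np.c_[np.cross(y,z),y,z]; q=ctrl.ik([*p,.2],R)
        if q is not None: c.append((abs(q[5]),R))
    return min(c,key=lambda k:k[0])[1]
def lin(xy,z,v=.25,**k): return ctrl.move_l([xy[0],xy[1],z],vel=v,**k)
def pick(k,t,h,dia):
    p=POS[k]; R=ori(t,p); ctrl.goto([*p,.17],R); ctrl.command_gripper(1.)
    if lin(p,h+.02,contact_N=12) or lin(p,h,.08,contact_N=12): raise SystemExit(f"touched {k} {ctrl.current_tool_pos()}")
    ctrl.command_gripper(0.)
    w=ctrl.current_grip_width()*91; print(k,"width",w,"t",ctrl.current_t())
    if abs(w-dia)>4: raise SystemExit("bad grip")
    lin(p,.20)
def place(k,h,base,top):
    p=POS[k]; R=ctrl.current_eef_rot(); t=np.degrees(np.arctan2(R[1,1],R[0,1]))
    ctrl.goto([*p,.20],ori(t,p)); lin(p,top+h+.006)
    hit=lin(p,base+h+.0005,.05,contact_N=10)
    z=ctrl.current_tool_pos()[2]-h-base; print("above home",z,"hit",hit,"F",np.round(ctrl.current_contact_force(),1),"w",ctrl.current_grip_width()*91)
    if z>.003: raise SystemExit("stuck")
def release():
    ctrl.command_gripper(1.); x=ctrl.current_tool_pos(); lin(x,.2); print("t",ctrl.current_t())
E
python3 - <<'E'
from rob import *
pick("wheel",90,.0115,60); place("square",.0115,.012,.082); release()
E
```

```text
wheel width 58.76523440098672 t 4.625
above home 0.0006411055460089701 hit False F [ 3.3  1.3 -4.2] w 58.42372862086359
t 11.7417
```

Run:
```python
from rob import *
pick("sleeve",90,.012,36); place("square",.012,.054,.082); release()
pick("spacer",0,.003,54)
import cv2
for n in("scene","top"): cv2.imwrite(f"pics/{n}2.png",ctrl.read_camera(n))
```

```text
sleeve width 35.5161678136599 t 16.0417
above home -4.853040114662782e-05 hit True F [-1.  -1.7 10.1] w 35.5363853291622
t 21.9
spacer width 52.86891556525676 t 25.525
```

View pics/scene2.png

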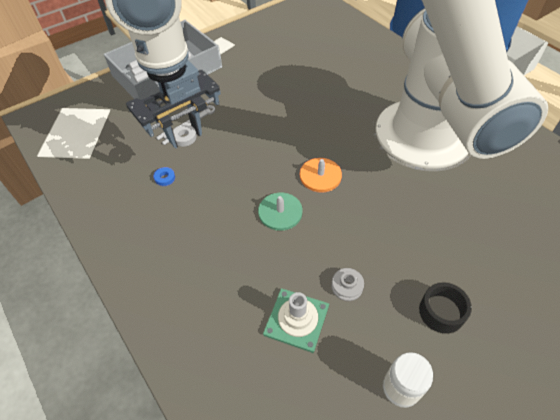

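The wheel and sleeve are stacked on the square stand, at about (297,310). The gripper holds the spacer at (185,135), and the blue ring at (164,176) hasn't moved.

Run:
```python
from rob import *
place("round",.003,.012,.062); release()
pick("pulley",90,.004,70); place("round",.004,.028,.062); release()
ctrl.movej([-75.8,28.3,77.1,0,74.6,-5.5])
import cv2
for n in("scene","top"): cv2.imwrite(f"pics/{n}3.png",ctrl.read_camera(n))
s=cv2.imread("pics/scene3.png")[180:360,210:390]; t=cv2.imread("pics/top3.png")[140:260,170:320]
cv2.imwrite("pics/c3.png",np.hstack([cv2.resize(s,(400,400),interpolation=2),cv2.resize(t,(400,400),interpolation=2)]))
```

```text
above home 0.0007582860728602668 hit False F [-0.1  0.4 -2.2] w 53.18299693719614
t 31.0083
pulley width 68.55869038858502 t 33.875
above home 0.00023268235870746445 hit True F [-1.2  0.4  9.3] w 68.81234137908129
t 39.9667
```

View pics/c3.png

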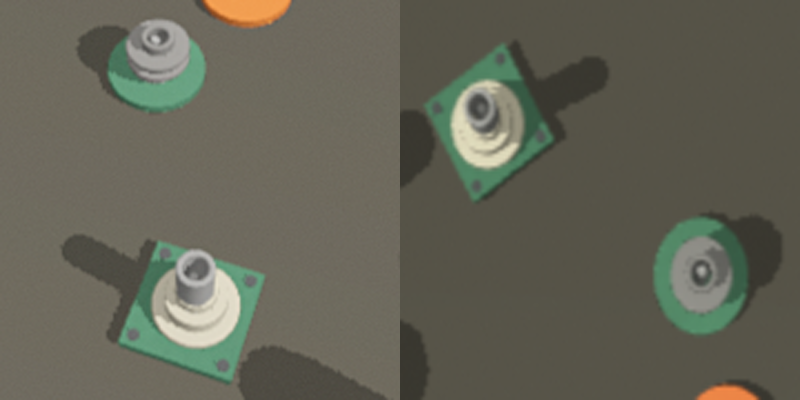

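View pics/scene3.png

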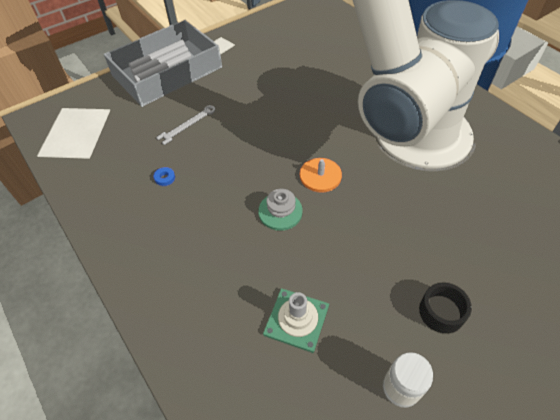

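Both stacks are level and fully seated: pulley on spacer at (280,205), sleeve on wheel at (297,310). The wrench, tape and tin are where they started.

```bash
python3 -c "
from bench import ctrl
print(ctrl.current_t(), ctrl.sign_off())"
```

```text
the job is handed in; nothing more can be done
42.3333 None
```

Both axles are made up as asked and the job was handed in at 42 s: wheel then sleeve on the square stand, spacer then pulley (hub up) on the round one; height readings and final pictures show every part home, and the tin, wrench and tape look unmoved.

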